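# Gauge a coring plunger

### The job

The yellow-lidded specimen cup blocks the green go gauge: first stand it upright elsewhere on the worktop, clear of both gauges and the green pad. Then take the coring plunger by its blue grip and, keeping it upright, push its shank right through the green go gap from the near (rounded) mouth and out of the far side, and after that press it gently and squarely into the near mouth of the red no-go gap until that stops it, as it must. Finally stand the plunger upright in the middle of the green pad and let go, leaving the two jars, the oil bottle and the wash bottle where they are.

Things in the scene. Friction and masses are not known exactly. Their poses are not given: they have to be found in the camera images.
- plunger_mid (a point): Coring plunger, upright, 100 mm high, 0.25 kg: steel foot 40 mm across, 10 mm thick; round shank 24 mm across; square blue ribbed grip 32 x 32 mm, 66 to 100 mm above the underside. Point on its axis, 50 mm up; x, y square to the grip's faces. The foot must run under the jaws and over the gauge plate: in a gap carry the underside 8 to 17 mm above the worktop.
- go_gap (a point): Middle of the green gauge's gap, 27 mm wide, open above and at both ends; 38 mm above the worktop; fixed. x: along the lane from near mouth (rounded corners) to far mouth; y: across. Two steel jaws x -18..18 mm, 30 mm wide, 30 to 46 mm above worktop, overhang painted pillars 27 mm or more off the lane's middle, on a plate 5 mm thick, 64 mm long. The shank passes.
- nogo_gap (a point): Middle of the red gauge's gap, 20 mm wide, open above and at both ends; 38 mm above the worktop; fixed. x: along the lane from near mouth (rounded corners) to far mouth; y: across. Two steel jaws x -18..18 mm, 30 mm wide, 30 to 46 mm above worktop, overhang painted pillars 27 mm or more off the lane's middle, on a plate 5 mm thick, 64 mm long. Stops the shank with its axis 20 mm before this point.
- cup_mid (a point): Yellow-lidded clear specimen cup, 58 mm across, 75 mm high, upright in front of the near mouth of the go gauge. Point at its centre, half-way up. The worktop's front edge lies about 0.36 m ahead of the robot's base axis; the microscope stands on the right, nearer than 0.37 m ahead and more than 0.33 m to the right.
- pad_top (a point): Green square pad, 100 x 100 mm, 4 mm thick, fixed on the worktop, with a white ring in its middle. Point at the centre of its top.
- jar_a_mid (a point): Black-lidded stain jar, lilac contents, 58 mm across, 97 mm high; a bystander. Point at its centre, half-way up. The two jars stand either side of the plunger, axes 80 to 86 mm off along the plunger's own y (-y for the pinkish one), so fingers fit beside the grip only along its x.
- jar_b_mid (a point): Black-lidded stain jar, pinkish contents, 58 mm across, 97 mm high; a bystander. Point at its centre, half-way up. The two jars stand either side of the plunger, axes 80 to 86 mm off along the plunger's own y (-y for the pinkish one), so fingers fit beside the grip only along its x.
- oil_mid (a point): Small brown bottle with a black pointed cap, 27 mm across, 83 mm high, beside the pad; bystander. Point at its centre, half-way up.
- wash_mid (a point): White wash bottle with a red collar, 65 mm across, 146 mm high to the collar's top and 193 mm with its bent spout, behind and between the gauges; bystander. Point on the body's axis, 73 mm up.
Things that resemble listed ones, but are neither listed nor needed, are in the scene too. What is shaped like the part that bears go_gap but orange is not meant.

How it is judged:
By the outcome, as a careful person would: the job done as asked, in the order asked, and still so for the second after the job is handed in, with the robot touching nothing.
It also fails if it takes over 72 s, if anything falls off the work surface, if the arm or the gripper's body presses on something with over 40 N, if the wrist force passes 120 N, or if a joint passes its speed limit or range.

### The arm

A 6-joint arm with a two-finger parallel gripper is mounted at the origin on a cart in front of the work surface, level with it; the furniture and walls round the work are solid. World frame = base frame: x ahead of the robot, y to its left, z up, the work surface at z = 0. Lengths are in m, angles in rad, forces in N, time in s.
With the tool pointing down it reaches from about 0.35 to 0.975 m from the base axis. Payload 4.9 kg.
Tool frame: the origin (TCP) lies at the very end of the fingers, on their centre line; the grasp point (between the pads) lies 19 mm behind it (grasp_offset is the distance from the TCP to the grasp point, in m); x points along the fingers, y is the direction in which the jaws open and shut, and the axes are right-handed (so a half turn about x gives the same grasp; the last joint's range is limited). The gripper opens to 85 mm and grips with 20 to 120 N. Pads are 22 mm wide; open, the fingers measure 114 mm over their backs; the gripper's body (76 mm by 85 mm) begins 54 mm behind the grasp point. The pads swing forward as they close: fully open they stand 13 mm farther back than shut.
Start: joints at [1, 0.053, 1.613, -0, 1.476, -0.119], TCP at [0.273, 0.562, 0.231] pointing down, gripper open.
Joint ranges: [-3.01, 3.01], [-1.01, 2.22], [0.06, 2.58], [-1.02, 4.17], [0.09, 2.62], [-3.14, 3.14]. Speed limits (rad/s): [2.57, 2.57, 3.14, 3.14, 3.14, 3.14].

### API

Orientations are given as a rotation vector (axis times angle).
In Python, from station import get_obs, get_image, camera_model, finish_job, grasp_offset gives the robot as it stands.
- The arm moves only by the shell command python3 -m crank 'ROWS' [OPENING] [FORCE]. ROWS is JSON, a list that holds one entry, the list of rows, each a list of 4 numbers: the shift along the world's x, y, z in m, then the turn about the world's z in degrees. In form: [[[dx, dy, dz, turn], ...]]. A call has 1 to 5 rows; each row is the pose to reach, as a shift and turn from the pose commanded when the call began; what a row does not reach only later rows make up. A row lasts 1/12 s, in which the tool goes at most 41.7 mm and 7.16 degrees, less where a joint would pass 70% of its speed; a pose out of reach is approached as far as the arm can. A call with a gripper value outside its range is refused whole. OPENING is the opening, from 0 (shut) to 1 (fully open), set as the call begins (- or left out, the last holds). The fingers move at their own pace and stop on an object; FORCE is the grip in N (left out, the last holds). Time passes only in rows, so rows that repeat a pose let the fingers close. It gives the time, the measured TCP pose, the force and the opening at its end, in the units of the state.
- get_obs(): the state, without advancing time (a new reading comes with each control period).
- get_image(name): name is "side" or "top" or "wrist"; returns (picture, depth): 480x640x3 uint8, red, green, blue; 480x640 float32, m along the optical axis (not along the pixel's ray), 0 where there is no reading.
- camera_model(name): a dict with "fx", "fy", "cx", "cy" (pixels), "xyz" and "attitude" of the camera in the world. Camera axes: x right, y down, z forward; pixel columns grow to the right and rows downward; lengths in m; the calibration is good to about 2 mm. A picture is of the moment at which its call begins: read the wrist's pose just before it. camera_model takes no time and is no camera call; for the wrist camera it gives the pose at the moment of the call.
- finish_job(): hands the job in, once; it reports no verdict.
The state is a dict: "t": time; "q": joint angles; "dq": joint speeds; "effort": joint torques, N m; "tool_pos": TCP position; "tool_rot": TCP orientation; "contact_force": force on the tool from outside, world axes, zero at the start; "wrist_torque": the same for the moment, N m; "opening": finger opening in m.
Only numpy, scipy, OpenCV 4.12 (cv2) and the standard library are available. Lean on these libraries where they do the work, as an engineer would, in place of code of your own. Each camera call takes 0.05 s, during which the arm holds its last target.

## Working session

There is one attempt and no reset: what is moved stays moved. The work goes in short steps, Python scripts to look and compute and a shell command to move; the robot and the scene stay as the last step left them, time stands still between calls to the robot, and variables do not carry over. Pictures are saved under pics/ and viewed, and the job is handed in when it is done.

```bash
ls; mkdir -p pics
cat > h.py <<'E'
import numpy as np, cv2
from station import get_obs,get_image,camera_model
from scipy.spatial.transform import Rotation as R
def snap(n,f):
    m=camera_model(n); p,d=get_image(n)
    cv2.imwrite(f'pics/{f}.png',p[:,:,::-1]); np.savez(f'pics/{f}.npz',p=p,d=d,m=np.array([m],dtype=object)); return p,d,m
E
python3 - <<'E'
from h import *
for n in ['top','side']:
    p,d,m=snap(n,n+'0'); print(n,m)
print(get_obs())
E
```

```text
pics
top {'fx': 586.3149593272858, 'fy': 586.3149593272858, 'cx': 312.62222828156814, 'cy': 236.99907034152085, 'xyz': array([-0.4650149 ,  0.16921924,  1.71779038]), 'attitude': array([-1.68996106,  2.12468963, -0.59968716])}
side {'fx': 489.2938614833529, 'fy': 489.2938614833529, 'cx': 322.6025066110173, 'cy': 242.75663205864146, 'xyz': array([0.40809821, 1.19912382, 1.05172883]), 'attitude': array([-0.10366818,  2.79396132, -1.33955045])}
{'t': 0.1, 'q': array([ 1.00002506e+00,  5.33078028e-02,  1.61412563e+00, -3.23888278e-05,
        1.47602737e+00, -1.19011753e-01]), 'dq': array([ 5.76624810e-04, -2.17320354e-03, -3.81576073e-03,  6.65822469e-05,
       -1.51227260e-03,  1.00756047e-03]), 'effort': array([ 9.09551418e-04, -3.94899273e+01, -3.71362853e+01, -7.85371230e-05,
        3.87180582e-03, -9.35496587e-06]), 'tool_pos': array([0.27255358, 0.56181965, 0.23019401]), 'tool_rot': array([ 0.35289172,  1.54221325, -0.35569021]), 'contact_force': array([-0.08594713, -0.21670166,  0.37885948]), 'wrist_torque': array([-0.01155129,  0.02092461, -0.01695963]), 'opening': 0.08529850692699735}
```

View pics/top0.png

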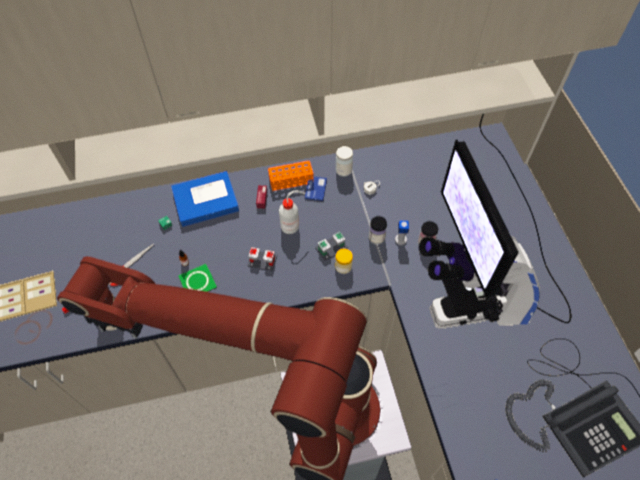

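View pics/side0.png

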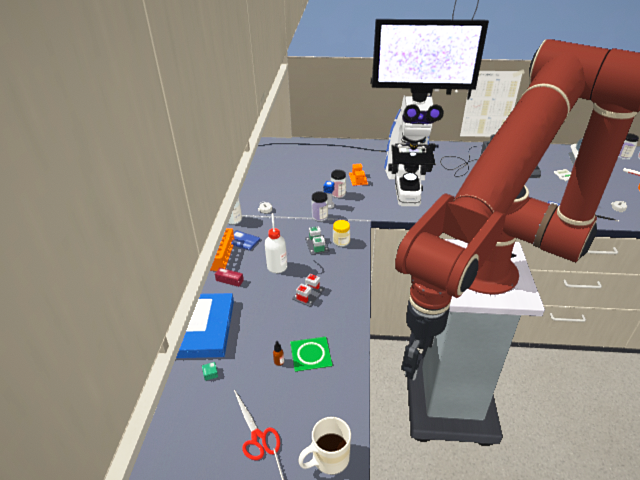

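```bash
cat >> h.py <<'E'
def load(f):
    z=np.load(f'pics/{f}.npz',allow_pickle=True); return z['p'],z['d'],z['m'][0]
def cloud(d,m):
    v,u=np.mgrid[:d.shape[0],:d.shape[1]]
    c=np.stack([(u-m['cx'])/m['fx']*d,(v-m['cy'])/m['fy']*d,d],-1)
    return c@R.from_rotvec(m['attitude']).as_matrix().T+m['xyz']
def ray(m,u,v,z):
    r=R.from_rotvec(m['attitude']).as_matrix()@np.array([(u-m['cx'])/m['fx'],(v-m['cy'])/m['fy'],1])
    return m['xyz']+r*(z-m['xyz'][2])/r[2]
def proj(m,P):
    c=R.from_rotvec(m['attitude']).as_matrix().T@(np.asarray(P)-m['xyz']); return c[0]/c[2]*m['fx']+m['cx'],c[1]/c[2]*m['fy']+m['cy']
E
python3 - <<'E'
from h import *
p,d,m=load('top0'); W=cloud(d,m)
for n,(u,v) in dict(table=(320,200),pl=(403,226),jA=(377,222),jB=(429,228),cup=(344,257),wash=(288,204),oil=(183,255),pad=(198,280),g1=(325,246),g2=(339,239),r1=(255,253),r2=(269,256)).items(): print(n,W[v,u].round(3))
cv2.imwrite('pics/topz.png',cv2.resize(p[170:310,160:460,::-1],None,fx=2.6,fy=2.6,interpolation=cv2.INTER_CUBIC))
p,d,m=load('side0'); W=cloud(d,m)
for n,(u,v) in dict(table=(250,320),pl=(329,186),jA=(320,197),jB=(339,174),cup=(342,226),wash=(275,240),oil=(278,352),pad=(311,352),r1=(303,291)).items(): print(n,W[v,u].round(3))
cv2.imwrite('pics/sidez.png',cv2.resize(p[150:390,180:400,::-1],None,fx=2.5,fy=2.5,interpolation=cv2.INTER_CUBIC))
E
```

```text
table [ 0.741 -0.102  0.009]
pl [ 0.509 -0.328  0.102]
jA [ 0.545 -0.25   0.101]
jB [ 0.482 -0.409  0.102]
cup [ 0.452 -0.114  0.081]
wash [0.653 0.026 0.146]
oil [0.593 0.396 0.059]
pad [0.521 0.365 0.003]
g1 [ 0.53  -0.07   0.041]
g2 [ 0.539 -0.12   0.053]
r1 [0.55  0.163 0.052]
r2 [0.526 0.12  0.056]
table [ 0.7    0.261 -0.   ]
pl [ 0.511 -0.316  0.098]
jA [ 0.539 -0.246  0.095]
jB [ 0.48  -0.403  0.098]
cup [ 0.454 -0.109  0.073]
wash [0.653 0.042 0.123]
oil [0.593 0.408 0.049]
pad [0.513 0.367 0.004]
r1 [0.554 0.181 0.048]
```

View pics/topz.png

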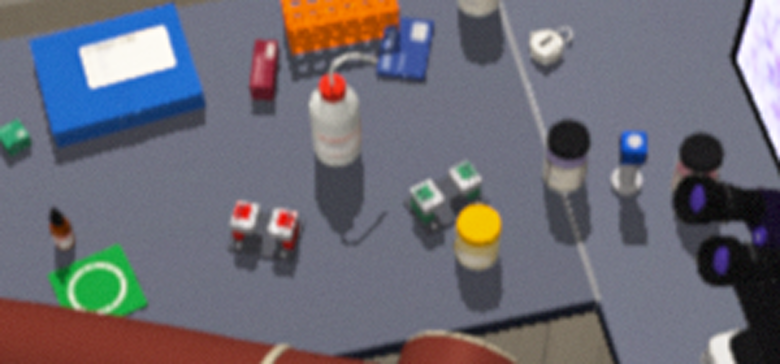

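View pics/sidez.png

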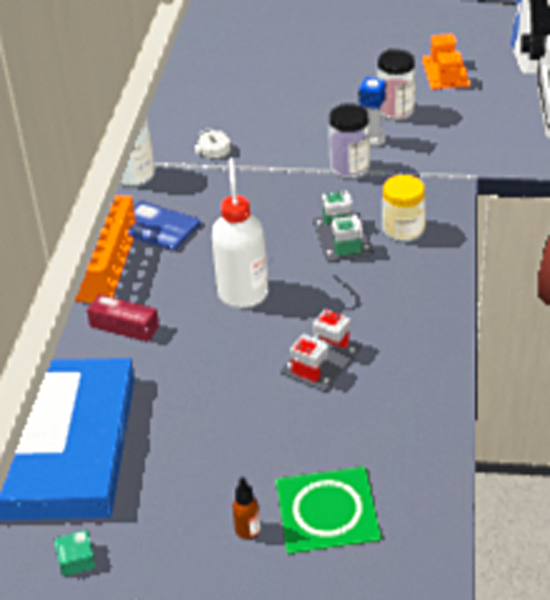

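Run:
```python
from h import *
p,d,m=load('top0'); W=cloud(d,m)
for u,v in [(430,243),(446,258),(455,250),(438,270),(460,290),(455,312),(462,285),(475,230),(448,215),(462,250)]: print((u,v),W[v,u].round(3))
o=get_obs(); T=R.from_rotvec(o['tool_rot']).as_matrix(); print(T.round(3))
mw=camera_model('wrist'); print(mw); print((T.T@(mw['xyz']-o['tool_pos'])).round(4)); print((T.T@R.from_rotvec(mw['attitude']).as_matrix()).round(3))
# lids from depth: fit
def lid(mask,zr):
    q=mask&(W[...,2]>zr[0])&(W[...,2]<zr[1]); return q
hsv=cv2.cvtColor(p,cv2.COLOR_RGB2HSV)
def blob(n,lo,hi,box,z):
    u0,v0,u1,v1=box
    k=cv2.inRange(hsv[v0:v1,u0:u1],lo,hi); ys,xs=np.nonzero(k); u,v=xs.mean()+u0,ys.mean()+v0
    print(n,len(xs),(u.round(1),v.round(1)),ray(m,u,v,z).round(4))
blob('cup',(20,120,120),(32,255,255),(325,240,360,280),.07)
blob('pl',(100,120,60),(125,255,255),(395,215,412,240),.09)
blob('g',(60,60,50),(90,255,255),(316,230,348,256),.046)
blob('r',(0,120,80),(8,255,255),(245,245,280,272),.046)
blob('pad',(50,120,80),(75,255,255),(170,260,225,295),.004)
```

```text
(430, 243) [-0.465  0.169  1.718]
(446, 258) [ 0.413 -0.461  0.002]
(455, 250) [ 0.238 -0.355  0.378]
(438, 270) [ 0.178 -0.281  0.406]
(460, 290) [ 0.209 -0.398  0.182]
(455, 312) [ 0.146 -0.36   0.182]
(462, 285) [ 0.222 -0.408  0.185]
(475, 230) [ 0.182 -0.346  0.563]
(448, 215) [ 0.577 -0.527  0.003]
(462, 250) [ 0.238 -0.376  0.37 ]
[[-0.001  0.437  0.9  ]
 [-0.002  0.9   -0.437]
 [-1.    -0.002 -0.   ]]
{'fx': 403.41069872655294, 'fy': 403.41069872655294, 'cx': 312.8442850766806, 'cy': 231.50553079032932, 'xyz': array([0.20812401, 0.59431876, 0.37269348]), 'attitude': array([2.44845248, 1.53460211, 0.21829285])}
[-0.1425  0.0008 -0.0722]
[[ 0.001 -0.283  0.959]
 [ 1.     0.    -0.   ]
 [-0.     0.959  0.283]]
cup 248 (np.float64(343.7), np.float64(256.9)) [ 0.4582 -0.1151  0.07  ]
pl 98 (np.float64(403.3), np.float64(226.6)) [ 0.5145 -0.3325  0.09  ]
g 90 (np.float64(329.9), np.float64(244.0)) [ 0.5306 -0.0868  0.046 ]
r 77 (np.float64(261.6), np.float64(255.0)) [0.5413 0.1433 0.046 ]
pad 522 (np.float64(198.1), np.float64(278.6)) [0.5253 0.3644 0.004 ]
```

```bash
python3 -m crank '[[[0.01,-0.04,0,7],[0.02,-0.08,0,14],[0.03,-0.12,0,21],[0.04,-0.155,0,28],[0.05,-0.19,0,30]]]'; python3 -m crank '[[[0.01,-0.04,0,0],[0.02,-0.08,0,0],[0.03,-0.12,0,0],[0.04,-0.155,0,0],[0.05,-0.19,0,0]]]'; python3 -m crank '[[[0.01,-0.04,0,0],[0.02,-0.08,0,0],[0.03,-0.12,0,0],[0.03,-0.155,0,0],[0.03,-0.19,0,0]]]'; python3 -m crank '[[[0,-0.04,0,0],[0,-0.08,0,0],[0,-0.1,0,0],[0,-0.1,0,0]]]'
python3 - <<'E'
from h import *
print(get_obs()['tool_pos']); snap('wrist','w1')
E
```

```text
t: 0.52
tool_pos: [0.3226, 0.3704, 0.2305]
tool_rot: [-0.061, 1.571, 0.06]
contact_force: [1.3, 0.3, -0.2]
opening: 0.0854
t: 0.93
tool_pos: [0.3726, 0.1804, 0.2309]
tool_rot: [-0.056, 1.57, 0.056]
contact_force: [0.4, -0.3, -0.0]
opening: 0.0856
t: 1.35
tool_pos: [0.4025, -0.0096, 0.2309]
tool_rot: [-0.056, 1.57, 0.056]
contact_force: [0.3, 0.4, -0.4]
opening: 0.0855
t: 1.68
tool_pos: [0.4023, -0.1109, 0.2309]
tool_rot: [-0.052, 1.571, 0.051]
contact_force: [-0.2, 0.7, -0.3]
opening: 0.0852
[ 0.40226345 -0.11094959  0.23085839]
```

View pics/w1.png

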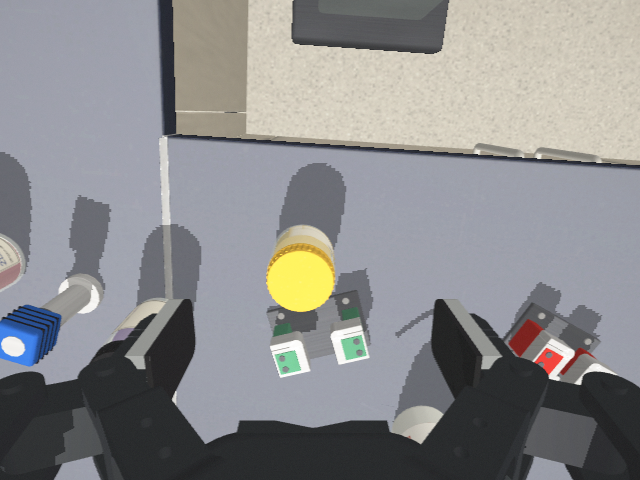

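Run:
```python
from h import *
p,d,m=load('w1'); W=cloud(d,m)
hsv=cv2.cvtColor(p,cv2.COLOR_RGB2HSV)
k=cv2.inRange(hsv,(20,150,120),(32,255,255)); k[:, :250]=0;k[:,350:]=0
q=(k>0)&(W[...,2]>.071)
print('lid z',np.median(W[...,2][q]), W[q].min(0),W[q].max(0),(W[q].min(0)+W[q].max(0))/2)
def jaws(u0,v0,u1,v1,lo=.041,hi=.052):
    q=np.zeros(d.shape,bool); q[v0:v1,u0:u1]=True; q&=(W[...,2]>lo)&(W[...,2]<hi)
    n,l,s,c=cv2.connectedComponentsWithStats(q.astype(np.uint8))
    for i in range(1,n):
        if s[i,4]<200: continue
        cs,_=cv2.findContours((l==i).astype(np.uint8),cv2.RETR_EXTERNAL,cv2.CHAIN_APPROX_NONE)
        z=np.median(W[...,2][l==i])
        P=np.array([ray(m,a[0],a[1],.046)[:2] for a in cs[0][:,0].astype(float)])
        r=cv2.minAreaRect(P.astype(np.float32)*1000); print(s[i],'z',z.round(4),'rect mm',np.round(r[0],1),np.round(r[1],1),round(r[2],1)); print(cv2.boxPoints(r).round(1).tolist())
jaws(250,320,390,390)
cv2.imwrite('pics/w1z.png',cv2.resize(p[200:400,230:400,::-1],None,fx=3,fy=3,interpolation=cv2.INTER_CUBIC))
```

```text
lid z 0.07473966850795774 [ 0.33077983 -0.14353812  0.07102485] [ 0.48707556 -0.08967976  0.37343771] [ 0.40892769 -0.11660894  0.22223128]
[ 330  322   39   43 1180] z 0.0461 rect mm [531.4 -68.7] [38.4 29.8] 18.3
[[508.5, -60.599998474121094], [517.7999877929688, -88.9000015258789], [554.2999877929688, -76.80000305175781], [545.0, -48.5]]
[ 270  337   40   41 1159] z 0.0461 rect mm [ 549.4 -122.3] [38.4 30.8] 17.6
[[526.4000244140625, -113.4000015258789], [535.7000122070312, -142.6999969482422], [572.4000244140625, -131.10000610351562], [563.0999755859375, -101.80000305175781]]
```

View pics/w1z.png

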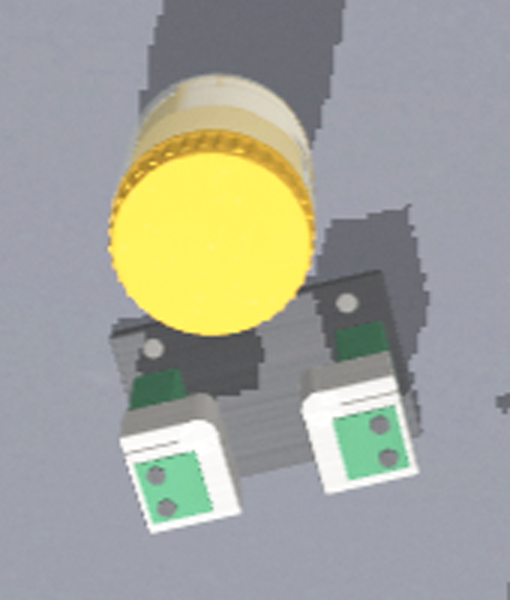

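```bash
python3 -m crank '[[[0.03,-0.003,-0.02,0],[0.055,-0.006,-0.05,0],[0.0555,-0.006,-0.09,0],[0.0555,-0.006,-0.12,0],[0.0555,-0.006,-0.14,0]]]'; python3 -m crank '[[[0,0,-0.03,0],[0,0,-0.05,0],[0,0,-0.065,0],[0,0,-0.065,0]]]';  python3 -m crank '[[[0,0,0,0],[0,0,0,0],[0,0,0,0],[0,0,0,0],[0,0,0,0]]]' 0.3 25; python3 -m crank '[[[0,0,0,0],[0,0,0,0],[0,0,0,0]]]'
```

```text
t: 2.15
tool_pos: [0.4564, -0.1113, 0.0871]
tool_rot: [-0.056, 1.575, 0.06]
contact_force: [0.2, -0.0, -0.1]
opening: 0.0856
t: 2.48
tool_pos: [0.4552, -0.111, 0.0223]
tool_rot: [-0.055, 1.577, 0.061]
contact_force: [-0.0, 0.2, -0.2]
opening: 0.0856
t: 2.9
tool_pos: [0.46, -0.1141, 0.0283]
tool_rot: [-0.057, 1.566, 0.056]
contact_force: [0.5, 1.3, 5.5]
opening: 0.0575
t: 3.15
tool_pos: [0.4599, -0.1141, 0.0282]
tool_rot: [-0.057, 1.567, 0.056]
contact_force: [0.9, 1.5, 6.3]
opening: 0.0573
```

```bash
python3 -m crank '[[[0,0,0.01,0],[-0.005,0,0.03,0],[-0.012,-0.02,0.04,0],[-0.02,-0.045,0.04,0],[-0.025,-0.07,0.04,0]]]'; python3 -m crank '[[[-0.003,-0.02,0,0],[-0.005,-0.035,0,0],[-0.005,-0.038,0,0],[-0.005,-0.038,-0.01,0],[-0.005,-0.038,-0.02,0]]]';  python3 -m crank '[[[0,0,-0.01,0],[0,0,-0.015,0],[0,0,-0.018,0],[0,0,-0.018,0]]]'
python3 - <<'E'
from h import *
print(get_obs()['contact_force'],get_obs()['tool_pos'])
p,d,m=snap('side','s1')
cv2.imwrite('pics/s1z.png',cv2.resize(p[150:390,180:400,::-1],None,fx=2.5,fy=2.5,interpolation=cv2.INTER_CUBIC))
E
```

```text
t: 3.57
tool_pos: [0.4329, -0.1842, 0.0673]
tool_rot: [-0.058, 1.569, 0.057]
contact_force: [0.2, -0.5, -3.4]
opening: 0.0574
t: 3.98
tool_pos: [0.4285, -0.2214, 0.046]
tool_rot: [-0.056, 1.569, 0.056]
contact_force: [-0.6, 0.3, -2.3]
opening: 0.0577
t: 4.32
tool_pos: [0.4281, -0.2205, 0.0283]
tool_rot: [-0.056, 1.572, 0.059]
contact_force: [-3.8, 2.6, 5.9]
opening: 0.0578
[-3.80614591  2.60829721  5.87874914] [ 0.42806757 -0.22053333  0.02828046]
```

View pics/s1z.png

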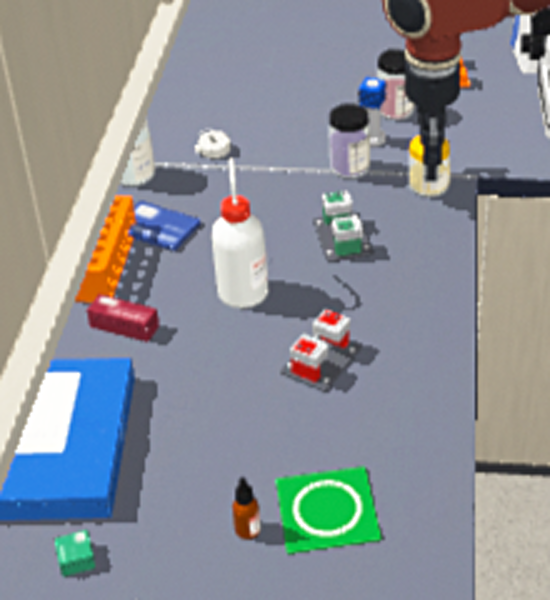

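```bash
python3 -m crank '[[[0,0,0,0],[0,0,0,0],[0,0,0,0],[0,0,0,0]]]' 1; python3 -m crank '[[[0,0,0.02,0],[0,0,0.05,0],[0,0,0.09,0],[0,0,0.13,0],[0,0,0.17,-7]]]';  python3 -m crank '[[[0.02,0,0.02,-7],[0.04,-0.01,0.03,-14],[0.06,-0.03,0.03,-21],[0.08,-0.05,0.03,-28],[0.097,-0.07,0.03,-35]]]'; python3 -m crank '[[[0,0,0,-7],[0,0,0,-14],[0,0,0,-21],[0,0,0,-28],[0,0,0,-35]]]'; python3 -m crank '[[[0,0,0,-7],[0,0,0,-14],[0,0,0,-21],[0,0,0,-28],[0,0,0,-35]]]';python3 -m crank '[[[0,0,0,-3],[0,0,0,-3]]]'
python3 - <<'E'
from h import *
o=get_obs();print(o['q'],o['tool_pos']); p,d,m=snap('wrist','w2')
W=cloud(d,m)
hsv=cv2.cvtColor(p,cv2.COLOR_RGB2HSV)
E
```

```text
t: 4.7
tool_pos: [0.4285, -0.2216, 0.0282]
tool_rot: [-0.057, 1.57, 0.057]
contact_force: [-1.2, -0.1, -0.6]
opening: 0.0852
t: 5.12
tool_pos: [0.4279, -0.2214, 0.1997]
tool_rot: [0.041, 1.571, -0.041]
contact_force: [0.5, 0.4, -0.2]
opening: 0.0853
t: 5.53
tool_pos: [0.5267, -0.2925, 0.2287]
tool_rot: [0.521, 1.506, -0.522]
contact_force: [-0.2, 0.3, -0.1]
opening: 0.0854
t: 5.95
tool_pos: [0.5254, -0.2918, 0.2279]
tool_rot: [0.991, 1.334, -0.991]
contact_force: [-0.5, -0.5, 0.3]
opening: 0.0851
t: 6.37
tool_pos: [0.5254, -0.2917, 0.2281]
tool_rot: [1.44, 1.042, -1.44]
contact_force: [-0.3, -0.7, -0.3]
opening: 0.0853
t: 6.53
tool_pos: [0.5253, -0.2917, 0.228]
tool_rot: [1.473, 1.014, -1.473]
contact_force: [-1.3, -0.1, 0.3]
opening: 0.0854
[-6.30657351e-01 -1.71396796e-03  1.67382921e+00 -4.02091392e-05
  1.46980600e+00 -2.65382651e-01] [ 0.5253188  -0.29168806  0.22800144]
```

View pics/w2.png

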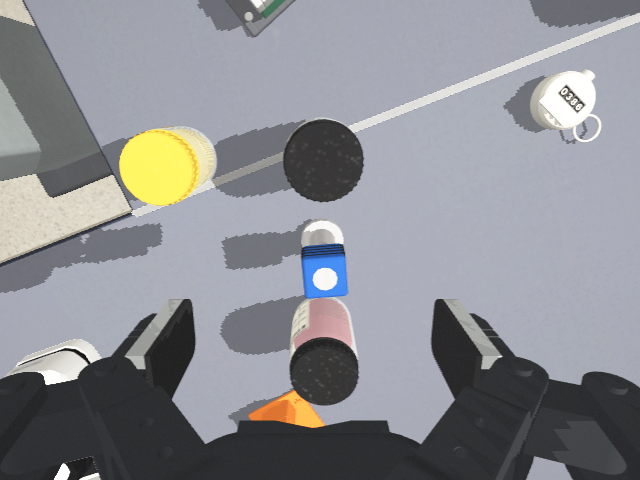

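```bash
python3 - <<'E'
from h import *
p,d,m=load('w2'); W=cloud(d,m)
def top(n,box,lo,hi,z):
    u0,v0,u1,v1=box; q=np.zeros(d.shape,bool); q[v0:v1,u0:u1]=True; q&=(W[...,2]>lo)&(W[...,2]<hi)
    cs,_=cv2.findContours(q.astype(np.uint8),cv2.RETR_EXTERNAL,cv2.CHAIN_APPROX_NONE); c=max(cs,key=cv2.contourArea)
    P=np.array([ray(m,a[0],a[1],z)[:2] for a in c[:,0].astype(float)],np.float32)*1000
    r=cv2.minAreaRect(P); print(n,'z',np.median(W[...,2][q]).round(4),'rect',np.round(r[0],1),np.round(r[1],1),round(r[2],1),'circ',[np.round(x,1) for x in cv2.minEnclosingCircle(P)])
top('pl',(295,235,355,305),.096,.104,.1)
top('A',(275,110,370,210),.09,.104,.097)
top('B',(280,330,365,410),.09,.104,.097)
top('cup',(110,120,225,215),.07,.08,.075)
E
cat > yaw.py <<'E'
from h import *
o=get_obs();T=R.from_rotvec(o['tool_rot']).as_matrix();print('pos',o['tool_pos'].round(4),'yaw',np.degrees(np.arctan2(T[1,1],T[0,1])).round(2),'tilt',T[:,0].round(4))
E
python3 yaw.py
```

```text
pl z 0.0999 rect [ 518.  -332.9] [32.2 31.6] 74.1 circ [array([ 518.2, -332.7]), np.float64(21.0)]
A z 0.0968 rect [ 546. -256.] [53.4 54. ] 69.1 circ [array([ 545.9, -256.1]), np.float64(27.5)]
B z 0.0968 rect [ 488.2 -412. ] [57.9 53.1] 68.2 circ [array([ 488.2, -411.9]), np.float64(29.0)]
cup z 0.0747 rect [ 430.5 -219.8] [54.5 54.2] 40.6 circ [array([ 430.3, -219.7]), np.float64(27.6)]
pos [ 0.5253 -0.2917  0.2281] yaw -20.81 tilt [-2.e-04  2.e-04 -1.e+00]
```

```bash
python3 -m crank '[[[-0.004,-0.02,0,4.3],[-0.009,-0.041,-0.01,4.3],[-0.009,-0.041,-0.04,4.3],[-0.009,-0.041,-0.07,4.3],[-0.009,-0.041,-0.07,4.3]]]'; python3 yaw.py
python3 - <<'E'
from h import *
snap('wrist','w3')
E
```

```text
t: 7.0
tool_pos: [0.5129, -0.3304, 0.1509]
tool_rot: [1.419, 1.071, -1.424]
contact_force: [-0.4, 1.1, -1.1]
opening: 0.0855
pos [ 0.5129 -0.3304  0.1509] yaw -16.54 tilt [-0.0093  0.0077 -0.9999]
```

View pics/w3.png

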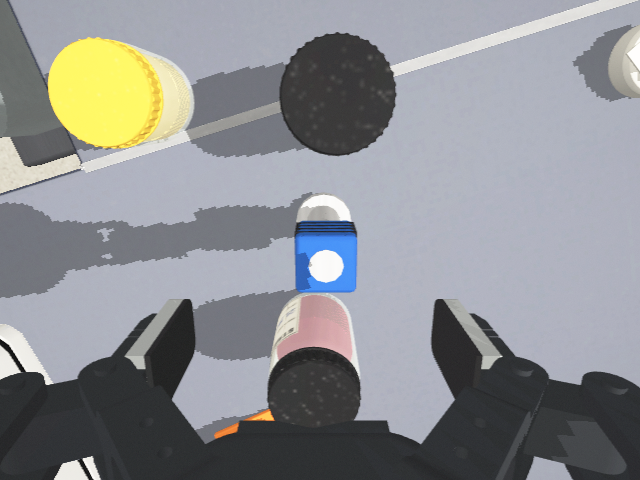

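```bash
python3 -m crank '[[[0,0,-0.03,0],[0,0,-0.06,0],[0,0,-0.08,0],[0,0,-0.091,0],[0,0,-0.091,0]]]'; python3 -m crank '[[[0,0,0,0],[0,0,0,0]]]'; python3 yaw.py
python3 - <<'E'
from h import *
snap('wrist','w4')
E
```

```text
t: 7.47
tool_pos: [0.5157, -0.3319, 0.0659]
tool_rot: [1.419, 1.062, -1.42]
contact_force: [-0.6, 0.4, -0.3]
opening: 0.0855
t: 7.63
tool_pos: [0.5178, -0.3338, 0.0701]
tool_rot: [1.419, 1.054, -1.417]
contact_force: [-0.1, -0.3, 0.9]
opening: 0.0854
pos [ 0.5178 -0.3338  0.0701] yaw -16.56 tilt [ 0.0032 -0.0026 -1.    ]
```

View pics/w4.png

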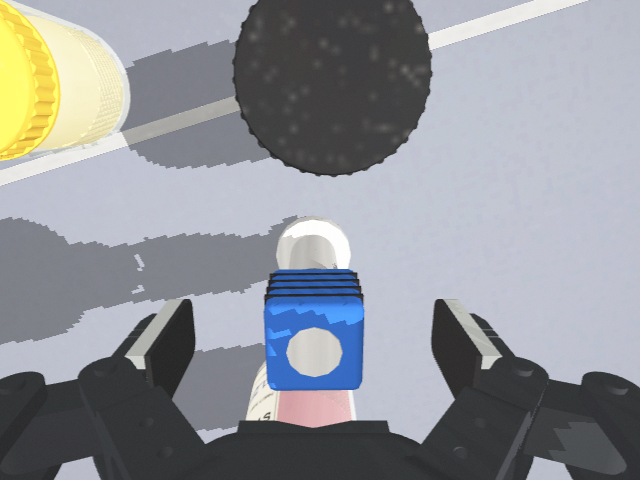

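```bash
python3 -m crank '[[[0,0,0,0],[0,0,0,0],[0,0,0,0],[0,0,0,0],[0,0,0,0]]]' 0.1 80; python3 -m crank '[[[0,0,0,0],[0,0,0,0],[0,0,0,0]]]'; python3 yaw.py;python3 - <<'E'
from h import *
snap('wrist','w5')
E
```

```text
t: 8.1
tool_pos: [0.5168, -0.333, 0.0679]
tool_rot: [1.419, 1.057, -1.419]
contact_force: [0.3, -0.3, -0.8]
opening: 0.0308
t: 8.35
tool_pos: [0.5168, -0.333, 0.0678]
tool_rot: [1.419, 1.057, -1.419]
contact_force: [0.0, 0.1, 3.5]
opening: 0.0312
pos [ 0.5168 -0.333   0.0678] yaw -16.59 tilt [ 9.e-04 -6.e-04 -1.e+00]
```

View pics/w5.png

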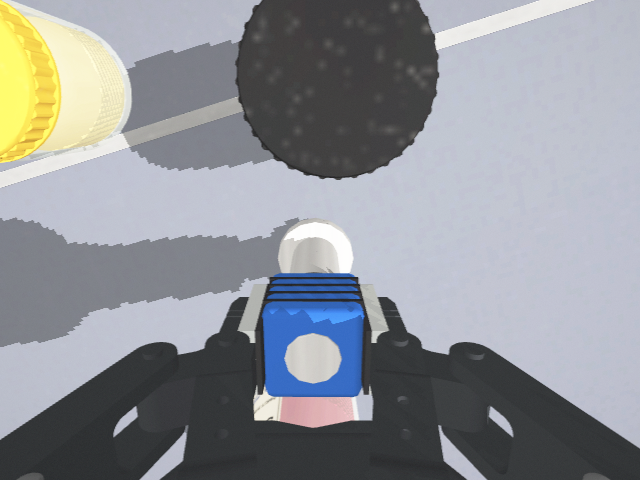

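```bash
python3 -m crank '[[[0,0,0.01,0],[0,0,0.03,0],[0,0,0.06,0],[0,0,0.095,0],[0,0,0.13,0]]]'; python3 -m crank '[[[-0.005,0.015,0,7],[-0.012,0.045,0,14],[-0.02,0.08,0,21],[-0.03,0.12,0,28],[-0.037,0.16,0,34.5]]]'; python3 -m crank '[[[-0.006,0.03,0,0],[-0.01,0.05,0,0],[-0.011,0.054,0,0],[-0.011,0.054,0,0],[-0.011,0.054,0,0]]]';  python3 yaw.py;python3 - <<'E'
from h import *
snap('wrist','w6')
E
```

```text
t: 8.82
tool_pos: [0.5151, -0.3318, 0.1972]
tool_rot: [1.419, 1.062, -1.421]
contact_force: [1.0, 0.1, -1.2]
opening: 0.0313
t: 9.23
tool_pos: [0.4777, -0.1712, 0.1966]
tool_rot: [0.973, 1.345, -0.973]
contact_force: [0.1, -0.1, -2.4]
opening: 0.031
t: 9.65
tool_pos: [0.4682, -0.1192, 0.1972]
tool_rot: [0.975, 1.341, -0.976]
contact_force: [0.5, -0.0, -2.0]
opening: 0.0308
pos [ 0.4682 -0.1192  0.1972] yaw 17.92 tilt [-3.e-04 -6.e-04 -1.e+00]
```

View pics/w6.png

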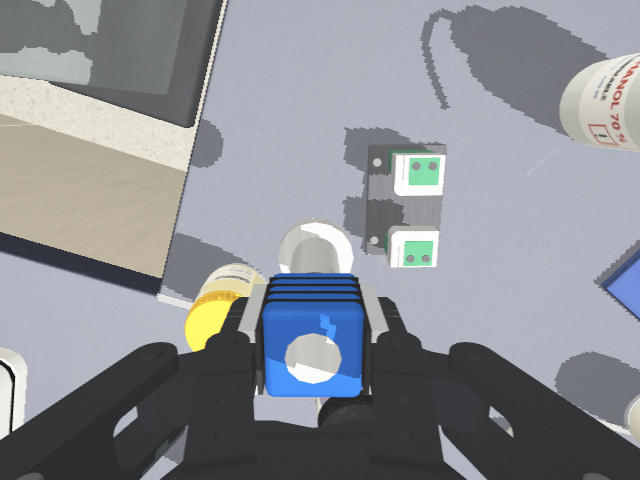

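```bash
cat >> h.py <<'E'
def tops(f,box,lo,hi,z,amin=150):
    p,d,m=load(f); W=cloud(d,m)
    u0,v0,u1,v1=box; q=np.zeros(d.shape,bool); q[v0:v1,u0:u1]=True; q&=(W[...,2]>lo)&(W[...,2]<hi)
    cs,_=cv2.findContours(q.astype(np.uint8),cv2.RETR_EXTERNAL,cv2.CHAIN_APPROX_NONE); out=[]
    for c in cs:
        if cv2.contourArea(c)<amin: continue
        P=np.array([ray(m,a[0],a[1],z)[:2] for a in c[:,0].astype(float)],np.float32)*1000
        r=cv2.minAreaRect(P); print(f,'z',np.median(W[...,2][q]).round(4),'rect',np.round(r[0],1),np.round(r[1],1),round(r[2],1)); out.append(r)
    return out
E
python3 - <<'E'
from h import *
r=tops('w6',(360,130,460,290),.041,.052,.046)
a,b=[np.array(x[0]) for x in r]; print((a+b)/2,np.linalg.norm(a-b),np.degrees(np.arctan2((b-a)[1],(b-a)[0])))
tops('w6',(250,290,380,410),.222,.24,.229)
p,d,m=load('w6');W=cloud(d,m);print(W[345:395:10,280:360:20,2].round(4))
E
```

```text
w6 z 0.0462 rect [ 550.1 -121.5] [36.6 30.8] 18.0
w6 z 0.0462 rect [532.2 -67.9] [36.8 29.9] 18.0
[541.14682007 -94.70795822] 56.526954223383264 108.41516276252524
w6 z 0.2296 rect [ 468.5 -117.5] [40.2 34.6] 18.0
[[0.2298 0.2301 0.2296 0.2291]
 [0.229  0.2304 0.2297 0.2302]
 [0.2291 0.2295 0.2303 0.2297]
 [0.2294 0.2302 0.23   0.2293]
 [0.229  0.2297 0.2307 0.2296]]
```

```bash
python3 -m crank '[[[0,0,-0.02,0],[0,0,-0.05,0],[0,0,-0.08,0],[0,0,-0.105,0],[0,0,-0.117,0]]]'; python3 -m crank '[[[0,0,0,0],[0,0,0,0],[0,0,0,0],[0,0,0,0]]]';  python3 yaw.py;python3 - <<'E'
from h import *
snap('wrist','w7'); p,d,m=snap('side','s2')
cv2.imwrite('pics/s2z.png',cv2.resize(p[170:290,290:400,::-1],None,fx=5,fy=5,interpolation=cv2.INTER_CUBIC))
E
```

```text
t: 10.12
tool_pos: [0.4661, -0.1191, 0.0763]
tool_rot: [0.977, 1.347, -0.98]
contact_force: [-0.2, 1.4, -2.2]
opening: 0.0305
t: 10.45
tool_pos: [0.47, -0.1197, 0.0827]
tool_rot: [0.976, 1.337, -0.975]
contact_force: [0.4, -0.3, -2.4]
opening: 0.031
pos [ 0.47   -0.1197  0.0827] yaw 17.9 tilt [ 0.0037 -0.0017 -1.    ]
```

View pics/w7.png

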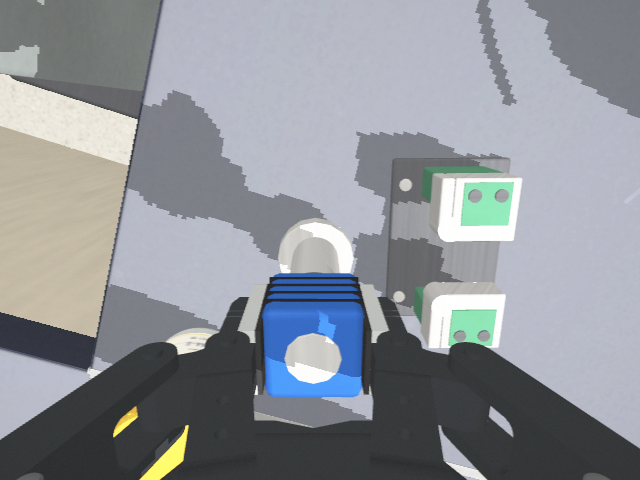

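View pics/s2z.png

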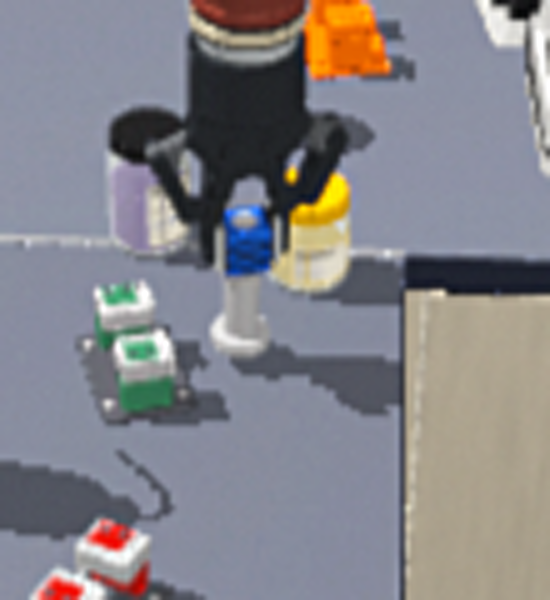

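```bash
cat >> h.py <<'E'
def grip(f,z):
    p,d,m=load(f);hsv=cv2.cvtColor(p,cv2.COLOR_RGB2HSV)
    k=cv2.inRange(hsv,(105,150,110),(120,255,255)); k[:300]=0;k[410:]=0;k[:,:250]=0;k[:,380:]=0
    k=cv2.morphologyEx(k,cv2.MORPH_CLOSE,np.ones((5,5)))
    c=max(cv2.findContours(k,0,1)[0],key=cv2.contourArea);x,y,w,h=cv2.boundingRect(c);print('px',x,y,w,h)
    P=ray(m,x+w/2-.5,y+h/2-.5,z);return P,[ray(m,x,y,z).round(4),ray(m,x+w-1,y+h-1,z).round(4)]
E
python3 - <<'E'
from h import *
print('w6',grip('w6',.2292)); print('w7',grip('w7',.1147))
r=tops('w7',(400,150,530,370),.041,.052,.046)
a,b=[np.array(x[0]) for x in r]; print((a+b)/2,np.linalg.norm(a-b),np.degrees(np.arctan2((b-a)[1],(b-a)[0])))
E
python3 -m crank '[[[0,0,0,0],[0,0,0,0],[0,0,0,0]]]'; python3 yaw.py
```

```text
px 262 302 102 95
w6 (array([ 0.46792091, -0.11735421,  0.2292    ]), [array([ 0.4485, -0.1067,  0.2292]), array([ 0.4889, -0.1289,  0.2292])])
px 262 301 102 96
w7 (array([ 0.46950873, -0.11758907,  0.1147    ]), [array([ 0.45  , -0.1067,  0.1147]), array([ 0.4905, -0.1293,  0.1147])])
w7 z 0.0462 rect [ 549.5 -120.6] [37.3 32. ] 17.8
w7 z 0.0462 rect [531.7 -67.8] [37.6 30.5] 18.4
[540.58779907 -94.19350433] 55.74897159753291 108.58136245380435
t: 10.8
tool_pos: [0.4685, -0.1188, 0.0807]
tool_rot: [0.976, 1.34, -0.976]
contact_force: [-0.1, 0.3, -1.8]
opening: 0.031
pos [ 0.4685 -0.1188  0.0807] yaw 17.92 tilt [ 7.e-04 -3.e-04 -1.e+00]
```

```bash
python3 -m crank '[[[0.006,0.001,0,0],[0.015,0.004,0,0],[0.025,0.007,0,0],[0.034,0.01,0,0],[0.0384,0.0113,0,0]]]'; python3 -m crank '[[[0,0,0,0],[0,0,0,0],[0,0,0,0],[0,0,0,0]]]';  python3 yaw.py;python3 - <<'E'
from h import *
snap('wrist','w8'); print(grip('w8',.1125))
r=tops('w8',(370,150,530,330),.041,.052,.046)
E
```

```text
t: 11.22
tool_pos: [0.5085, -0.1069, 0.0805]
tool_rot: [0.976, 1.341, -0.975]
contact_force: [-0.0, 0.1, -1.2]
opening: 0.0312
t: 11.55
tool_pos: [0.5064, -0.1074, 0.0801]
tool_rot: [0.976, 1.342, -0.976]
contact_force: [0.1, 0.6, -0.9]
opening: 0.0309
pos [ 0.5064 -0.1074  0.0801] yaw 17.91 tilt [-6.e-04  1.e-04 -1.e+00]
px 262 301 102 96
(array([ 0.5059491, -0.1051999,  0.1125   ]), [array([ 0.4866, -0.0944,  0.1125]), array([ 0.5269, -0.1168,  0.1125])])
w8 z 0.0462 rect [ 553.4 -112.9] [25.1 19.3] 18.0
w8 z 0.0462 rect [535.7 -66.3] [29.7 30.5] 18.9
```

View pics/w8.png

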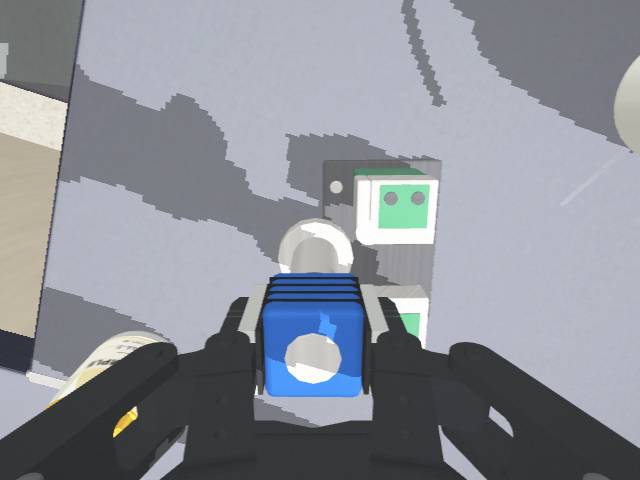

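```bash
python3 - <<'E'
from h import *
r=tops('w8',(340,150,450,262),.041,.052,.046)
for x in r:
  print(np.array(x[0])@[-.3123,.95])
E
python3 -m crank '[[[0.005,0.0012,0,0],[0.010,0.0028,0,0],[0.015,0.0044,0,0],[0.0195,0.0058,0,0],[0.0195,0.0058,0,0]]]'; python3 yaw.py; python3 -c "
from h import *
o=get_obs();print(o['contact_force'],o['wrist_torque'])"
```

```text
w8 z 0.0462 rect [532.5 -67.5] [36.2 30.6] 18.4
-230.40960522155763
t: 12.02
tool_pos: [0.5269, -0.1009, 0.0802]
tool_rot: [0.976, 1.342, -0.975]
contact_force: [-0.3, 2.0, -1.6]
opening: 0.0311
pos [ 0.5269 -0.1009  0.0802] yaw 17.94 tilt [-2.0e-04  1.2e-03 -1.0e+00]
[-0.32597045  2.02866665 -1.64466758] [ 0.45336834 -0.00081179  0.04780306]
```

```bash
python3 -m crank '[[[0.005,0.0016,0,0],[0.010,0.0031,0,0],[0.010,0.0031,0,0],[0.010,0.0031,0,0]]]'; python3 yaw.py; python3 -c "
from h import *
o=get_obs();print(o['contact_force'],o['wrist_torque']);p,d,m=snap('side','s3')
cv2.imwrite('pics/s3z.png',cv2.resize(p[170:290,290:400,::-1],None,fx=5,fy=5,interpolation=cv2.INTER_CUBIC))
"
```

```text
t: 12.35
tool_pos: [0.5365, -0.0976, 0.0798]
tool_rot: [0.977, 1.342, -0.975]
contact_force: [0.4, 5.5, -4.0]
opening: 0.031
pos [ 0.5365 -0.0976  0.0798] yaw 17.93 tilt [ 1.0e-04  1.8e-03 -1.0e+00]
[ 0.39562456  5.50762955 -4.02879019] [ 0.96320835 -0.04254322  0.06841356]
```

View pics/s3z.png

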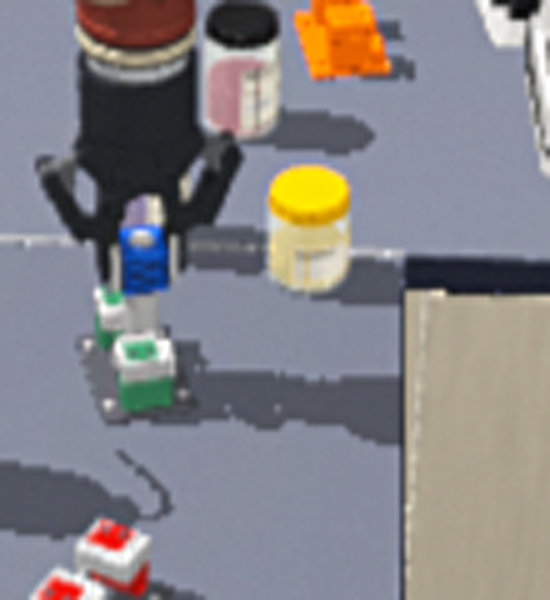

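```bash
python3 -m crank '[[[-0.0005,0.0014,0,0],[-0.0005,0.0014,0,0],[-0.0005,0.0014,0,0]]]'; python3 yaw.py; python3 -c "
from h import *
o=get_obs();print(o['contact_force'],o['wrist_torque'])"
```

```text
t: 12.65
tool_pos: [0.5359, -0.0975, 0.0806]
tool_rot: [0.975, 1.34, -0.976]
contact_force: [-0.0, 1.8, -2.3]
opening: 0.0308
pos [ 0.5359 -0.0975  0.0806] yaw 17.91 tilt [ 8.e-04 -9.e-04 -1.e+00]
[-0.02666357  1.84557136 -2.34508897] [ 0.30459277  0.04086919 -0.01871824]
```

```bash
python3 -m crank '[[[0.0048,0.0021,0,0],[0.0098,0.0037,0,0],[0.0148,0.0052,0,0],[0.0188,0.0068,0,0],[0.0188,0.0068,0,0]]]'; python3 yaw.py; python3 -c "
from h import *
o=get_obs();print(o['contact_force'],o['wrist_torque'])"
```

```text
t: 13.07
tool_pos: [0.5558, -0.0903, 0.0807]
tool_rot: [0.976, 1.34, -0.975]
contact_force: [0.1, 0.3, -1.5]
opening: 0.0308
pos [ 0.5558 -0.0903  0.0807] yaw 17.94 tilt [ 1.2e-03 -5.0e-04 -1.0e+00]
[ 0.13841854  0.32164292 -1.50318313] [-0.0453065   0.03073018  0.02595507]
```

```bash
python3 -m crank '[[[0.008,0.0026,0,0],[0.016,0.0052,0,0],[0.024,0.0078,0,0],[0.032,0.0104,0,0],[0.0375,0.0122,0,0]]]'; python3 -m crank '[[[0.002,0.0006,0,0],[0.002,0.0006,0,0],[0.002,0.0006,0,0]]]'; python3 yaw.py; python3 -c "
from h import *
o=get_obs();print(o['contact_force'],o['wrist_torque']);p,d,m=snap('side','s4')
cv2.imwrite('pics/s4z.png',cv2.resize(p[170:290,240:350,::-1],None,fx=5,fy=5,interpolation=cv2.INTER_CUBIC))
snap('wrist','w9')"
```

```text
t: 13.48
tool_pos: [0.5933, -0.0777, 0.0804]
tool_rot: [0.976, 1.341, -0.975]
contact_force: [-0.2, -0.0, -2.0]
opening: 0.0309
t: 13.73
tool_pos: [0.594, -0.0774, 0.0801]
tool_rot: [0.975, 1.342, -0.976]
contact_force: [-0.9, 0.5, -1.7]
opening: 0.031
pos [ 0.594  -0.0774  0.0801] yaw 17.93 tilt [-5.e-04  0.e+00 -1.e+00]
[-0.86836238  0.50607973 -1.70487746] [ 0.02975564  0.0245678  -0.03784535]
```

View pics/s4z.png

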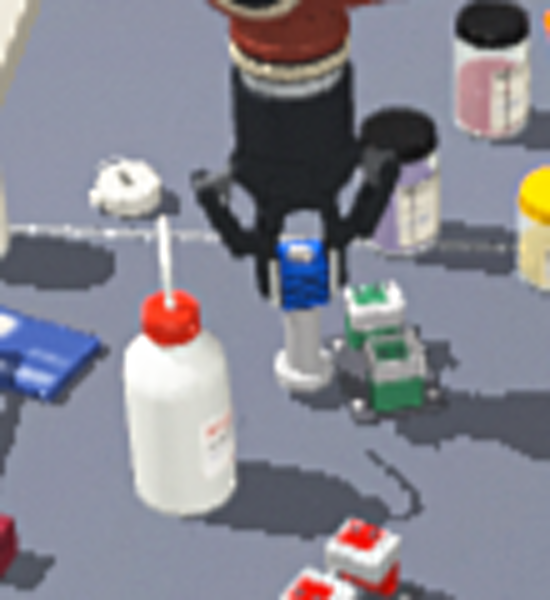

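View pics/w9.png

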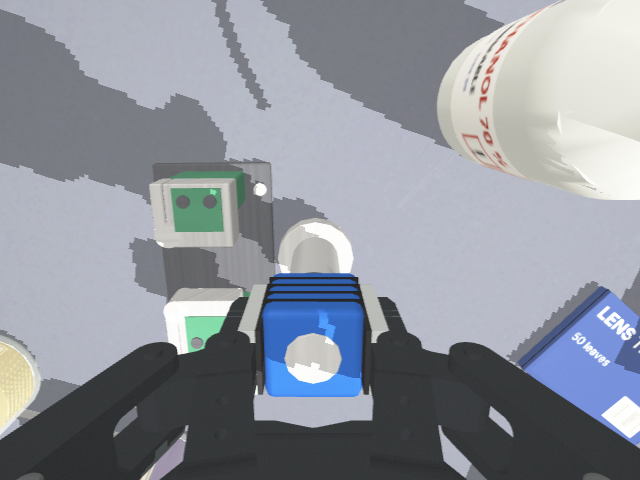

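```bash
python3 -m crank '[[[0,0,0.015,0],[0,0,0.04,0],[0,0,0.075,0],[-0.01,0,0.105,0],[-0.03,0,0.13,0]]]'; python3 -m crank '[[[-0.03,0.01,0,-5],[-0.06,0.03,0,-10],[-0.08,0.06,0,-16],[-0.09,0.1,0,-23],[-0.09,0.14,0,-30]]]'; python3 -m crank '[[[0,0.035,0,-7],[0,0.07,0,-14],[0,0.1,0,-16],[0,0.115,0,-16],[0,0.115,0,-16]]]';python3 -m crank '[[[0,0,0,0],[0,0,0,0],[0,0,0,0]]]';  python3 yaw.py;python3 - <<'E'
from h import *
snap('wrist','w10')
E
```

```text
t: 14.25
tool_pos: [0.5651, -0.0779, 0.2132]
tool_rot: [0.977, 1.338, -0.974]
contact_force: [-0.4, -0.5, -0.1]
opening: 0.0311
t: 14.67
tool_pos: [0.4724, 0.0552, 0.2103]
tool_rot: [1.35, 1.112, -1.349]
contact_force: [1.0, -0.0, -0.9]
opening: 0.0311
t: 15.08
tool_pos: [0.4737, 0.1721, 0.2103]
tool_rot: [1.54, 0.956, -1.539]
contact_force: [-0.7, -0.6, -2.0]
opening: 0.0309
t: 15.33
tool_pos: [0.4745, 0.1685, 0.2103]
tool_rot: [1.543, 0.952, -1.543]
contact_force: [0.0, -0.1, -2.2]
opening: 0.0308
pos [0.4745 0.1685 0.2103] yaw -26.66 tilt [-0.e+00 -4.e-04 -1.e+00]
```

View pics/w10.png

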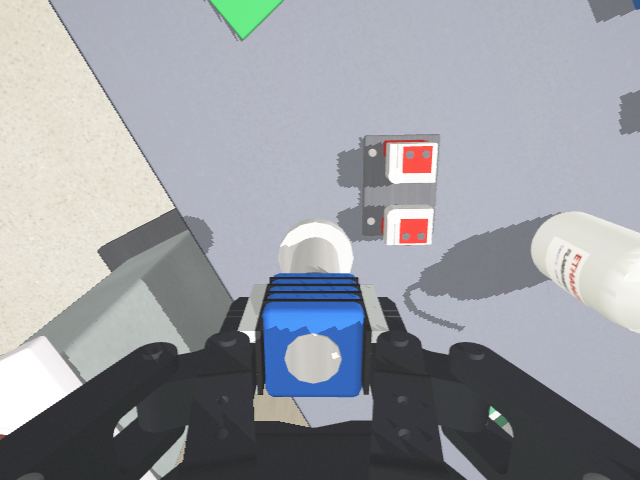

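Run:
```python
from h import *
r=tops('w10',(360,125,450,262),.041,.052,.046)
a,b=[np.array(x[0]) for x in r]; print((a+b)/2,np.linalg.norm(a-b),np.degrees(np.arctan2((b-a)[1],(b-a)[0]))-90)
print(grip('w10',.2423))
```

```text
w10 z 0.0462 rect [535.6 122.9] [30.8 36.7] 64.8
w10 z 0.0462 rect [556.9 167.3] [30.  36.8] 63.5
[546.24682617 145.08876038] 49.22673943373826 -25.603583630522337
px 262 302 103 95
(array([0.47508612, 0.17030617, 0.2423    ]), [array([0.4686, 0.1916, 0.2423]), array([0.4821, 0.1473, 0.2423])])
```

```bash
python3 -m crank '[[[0.002,0.004,-0.02,0.5],[0.0044,0.0091,-0.055,1],[0.0044,0.0091,-0.09,1],[0.0044,0.0091,-0.118,1],[0.0044,0.0091,-0.13,1]]]'; python3 -m crank '[[[0,0,0,0],[0,0,0,0],[0,0,0,0],[0,0,0,0],[0,0,0,0]]]';python3 -m crank '[[[0,0,0,0],[0,0,0,0],[0,0,0,0]]]';  python3 yaw.py;python3 - <<'E'
from h import *
snap('wrist','w11')
r=tops('w11',(360,125,540,372),.041,.052,.046)
a,b=[np.array(x[0]) for x in r[:2]]; print((a+b)/2,np.linalg.norm(a-b),np.degrees(np.arctan2((b-a)[1],(b-a)[0]))-90)
E
```

```text
t: 15.8
tool_pos: [0.4759, 0.1771, 0.0756]
tool_rot: [1.525, 0.966, -1.538]
contact_force: [-0.3, -0.7, -2.3]
opening: 0.0311
t: 16.22
tool_pos: [0.4805, 0.1789, 0.0826]
tool_rot: [1.533, 0.962, -1.526]
contact_force: [0.5, 0.3, -2.3]
opening: 0.031
t: 16.47
tool_pos: [0.4791, 0.1788, 0.0808]
tool_rot: [1.53, 0.964, -1.529]
contact_force: [0.2, -0.6, -1.2]
opening: 0.0309
pos [0.4791 0.1788 0.0808] yaw -25.57 tilt [ 8.e-04  1.e-04 -1.e+00]
w11 z 0.0462 rect [535.5 123.9] [31.7 37.5] 64.4
w11 z 0.0462 rect [556.6 168.1] [30.7 37.6] 64.5
[546.05114746 145.99588013] 49.02366749530961 -25.48307743538905
```

View pics/w11.png

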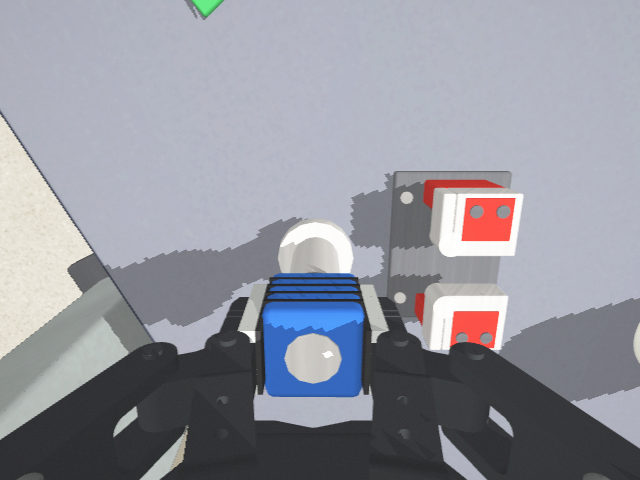

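```bash
python3 -m crank '[[[0.008,-0.005,0,0],[0.018,-0.01,0,0],[0.029,-0.015,0,0],[0.039,-0.02,0,0],[0.0428,-0.0217,0,0]]]'; python3 -m crank '[[[0,0,0,0],[0,0,0,0],[0,0,0,0],[0,0,0,0],[0,0,0,0]]]';python3 -m crank '[[[0,0,0,0],[0,0,0,0]]]';  python3 yaw.py;python3 - <<'E'
from h import *
snap('wrist','w12')
o=get_obs();print(o['contact_force'],o['wrist_torque'])
r=tops('w12',(340,125,540,272),.041,.052,.046)
p,d,m=snap('side','s5')
cv2.imwrite('pics/s5z.png',cv2.resize(p[220:340,260:370,::-1],None,fx=5,fy=5,interpolation=cv2.INTER_CUBIC))
E
```

```text
t: 16.93
tool_pos: [0.5239, 0.1558, 0.0806]
tool_rot: [1.532, 0.962, -1.53]
contact_force: [0.2, -0.1, -0.7]
opening: 0.031
t: 17.35
tool_pos: [0.5213, 0.1572, 0.0802]
tool_rot: [1.529, 0.964, -1.53]
contact_force: [0.4, 0.9, -1.6]
opening: 0.0311
t: 17.52
tool_pos: [0.5214, 0.1571, 0.0803]
tool_rot: [1.53, 0.964, -1.53]
contact_force: [-1.2, -0.0, -2.1]
opening: 0.0312
pos [0.5214 0.1571 0.0803] yaw -25.56 tilt [-0.  0. -1.]
[ 0.11680258  1.566142   -1.59631174] [-0.01614387  0.00111943 -0.03921975]
w12 z 0.0463 rect [558.5 167.3] [30.6 34.1] 65.5
```

View pics/w12.png

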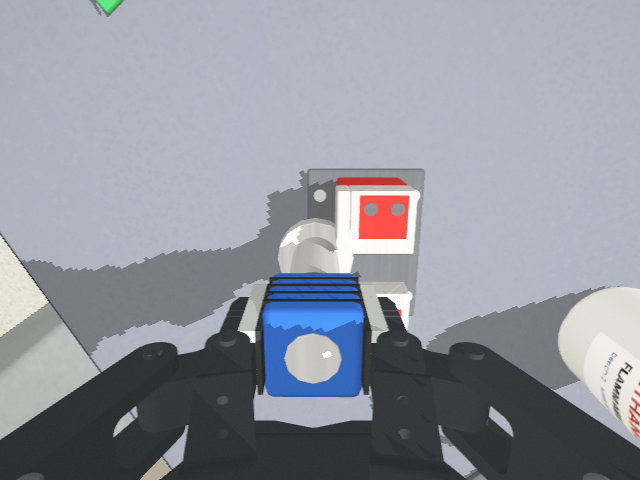

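View pics/s5z.png

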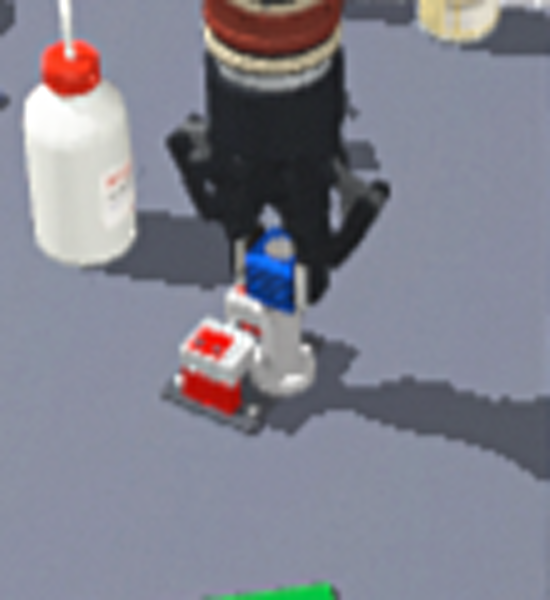

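```bash
python3 -m crank '[[[0.0015,-0.0007,0,0],[0.003,-0.0014,0,0],[0.0045,-0.002,0,0],[0.0045,-0.002,0,0],[0.0045,-0.002,0,0]]]'; python3 -m crank '[[[0.001,-0.0005,0,0],[0.002,-0.0009,0,0],[0.002,-0.0009,0,0],[0.002,-0.0009,0,0]]]'; python3 -c "
from h import *
o=get_obs();print(o['contact_force'],o['wrist_torque'],o['tool_pos'])"
```

```text
t: 18.03
tool_pos: [0.5263, 0.1549, 0.0803]
tool_rot: [1.53, 0.964, -1.53]
contact_force: [0.4, 0.5, -2.2]
opening: 0.0311
t: 18.37
tool_pos: [0.5281, 0.1542, 0.0802]
tool_rot: [1.53, 0.964, -1.53]
contact_force: [-0.6, 1.3, -2.9]
opening: 0.0313
[-0.64720853  1.3014135  -2.89313546] [0.26698689 0.01890811 0.01372082] [0.52811026 0.1542238  0.08021761]
```

```bash
python3 -m crank '[[[0.0009,-0.0004,0,0],[0.0009,-0.0004,0,0],[0.0009,-0.0004,0,0]]]'; python3 -m crank '[[[0.0009,-0.0004,0,0],[0.0009,-0.0004,0,0],[0.0009,-0.0004,0,0]]]';python3 -c "
from h import *
o=get_obs();print(o['contact_force'],o['wrist_torque'],o['tool_pos'])"
```

```text
t: 18.62
tool_pos: [0.5287, 0.1541, 0.0802]
tool_rot: [1.53, 0.965, -1.531]
contact_force: [-0.9, 2.1, -1.4]
opening: 0.0309
t: 18.87
tool_pos: [0.5289, 0.154, 0.0801]
tool_rot: [1.529, 0.967, -1.532]
contact_force: [-4.9, 3.5, 0.2]
opening: 0.031
[-4.90870291  3.50096652  0.21490955] [ 0.94790196  0.87824901 -0.07312653] [0.52889829 0.15400136 0.08011612]
```

```bash
python3 -m crank '[[[0.0009,-0.0003,0,0],[0.0009,-0.0003,0,0],[0.0009,-0.0003,0,0]]]'; python3 -c "
from h import *
o=get_obs();print(o['contact_force'],o['wrist_torque'],o['tool_pos'])
snap('wrist','w13')
p,d,m=snap('side','s6')
cv2.imwrite('pics/s6z.png',cv2.resize(p[220:340,260:370,::-1],None,fx=5,fy=5,interpolation=cv2.INTER_CUBIC))"; python3 yaw.py
```

```text
t: 19.12
tool_pos: [0.5291, 0.154, 0.08]
tool_rot: [1.528, 0.968, -1.534]
contact_force: [-6.6, 4.4, 1.3]
opening: 0.031
[-6.58625449  4.43984917  1.32888645] [ 1.04982955  1.38201839 -0.04070707] [0.52906987 0.15396409 0.08004807]
pos [0.5291 0.154  0.08  ] yaw -25.58 tilt [-0.0049  0.002  -1.    ]
```

View pics/w13.png

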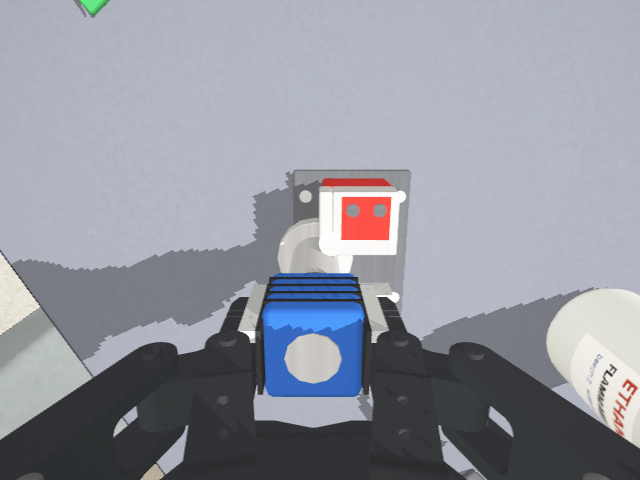

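View pics/s6z.png

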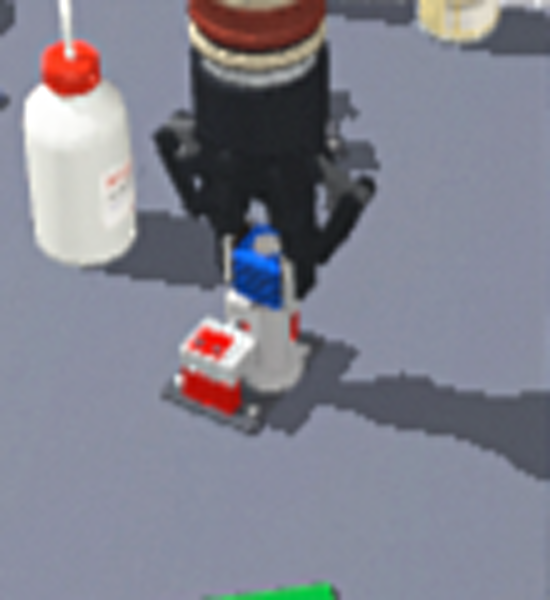

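```bash
python3 -m crank '[[[0.001,-0.0005,0,0],[0.001,-0.0005,0,0],[0.001,-0.0005,0,0],[0.001,-0.0005,0,0]]]'; python3 yaw.py; python3 -m crank '[[[-0.003,0.0014,0,0],[-0.008,0.0038,0,0],[-0.018,0.0086,0,0],[-0.032,0.0154,0,0],[-0.045,0.0216,0,0]]]'; python3 -m crank '[[[0,0,0,0],[0,0,0,0],[0,0,0,0],[0,0,0,0]]]'; python3 yaw.py;python3 - <<'E'
from h import *
snap('wrist','w14');p,d,m=snap('side','s7')
cv2.imwrite('pics/s7z.png',cv2.resize(p[220:340,260:370,::-1],None,fx=5,fy=5,interpolation=cv2.INTER_CUBIC))
E
```

```text
t: 19.55
tool_pos: [0.5293, 0.1539, 0.08]
tool_rot: [1.528, 0.97, -1.536]
contact_force: [-9.2, 6.4, 3.8]
opening: 0.0308
pos [0.5293 0.1539 0.08  ] yaw -25.58 tilt [-0.007   0.0028 -1.    ]
t: 19.97
tool_pos: [0.4861, 0.1741, 0.0803]
tool_rot: [1.53, 0.963, -1.53]
contact_force: [0.1, -0.1, -1.3]
opening: 0.031
t: 20.3
tool_pos: [0.4874, 0.1739, 0.0807]
tool_rot: [1.531, 0.963, -1.529]
contact_force: [0.2, -0.2, -1.7]
opening: 0.031
pos [0.4874 0.1739 0.0807] yaw -25.59 tilt [ 1.1e-03 -1.0e-04 -1.0e+00]
```

View pics/w14.png

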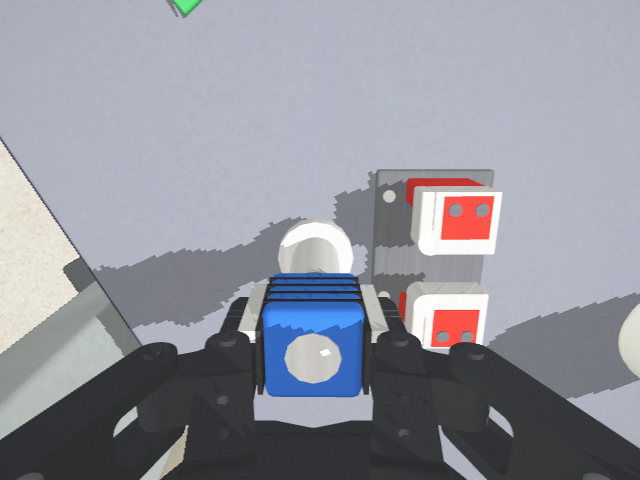

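View pics/s7z.png

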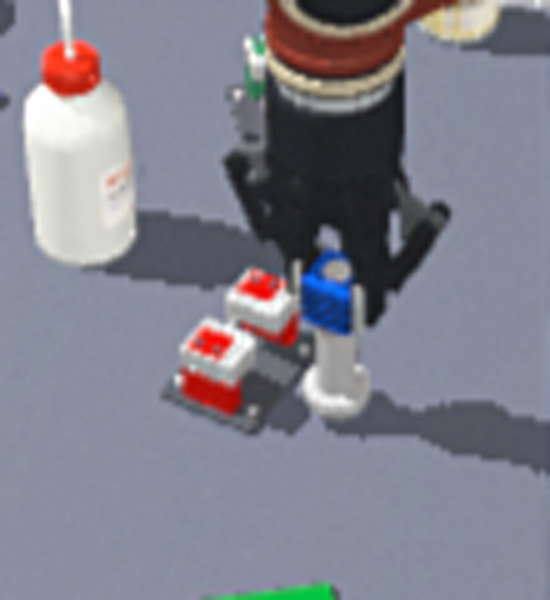

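```bash
python3 -m crank '[[[0,0.01,0.02,0],[0,0.03,0.05,0],[0,0.06,0.085,0],[0,0.09,0.11,0],[0,0.11,0.12,0]]]'; python3 -m crank '[[[0,0,0,0],[0,0,0,0],[0,0,0,0]]]'; python3 yaw.py;python3 - <<'E'
from h import *
for n,f,b in [('top','t2',(150,240,250,310)),('side','s8',(270,325,350,380)),('wrist','w15',(0,0,640,280))]:
    p,d,m=snap(n,f); hsv=cv2.cvtColor(p,cv2.COLOR_RGB2HSV)
    k=cv2.inRange(hsv,(55,170,80),(72,255,255)); mk=np.zeros_like(k); mk[b[1]:b[3],b[0]:b[2]]=1; k*=mk
    c=max(cv2.findContours(k,0,1)[0],key=cv2.contourArea); c=cv2.convexHull(c)[:,0]
    P=np.array([ray(m,a[0],a[1],.004)[:2] for a in c.astype(float)],np.float32)*1000
    r=cv2.minAreaRect(P); print(f,np.round(r[0],1),np.round(r[1],1),round(r[2],1))
E
```

```text
t: 20.82
tool_pos: [0.4892, 0.2867, 0.2059]
tool_rot: [1.537, 0.963, -1.522]
contact_force: [-0.1, -0.3, -1.3]
opening: 0.0309
t: 21.07
tool_pos: [0.4865, 0.2833, 0.1991]
tool_rot: [1.528, 0.964, -1.532]
contact_force: [-0.4, -0.1, -1.6]
opening: 0.0315
pos [0.4865 0.2833 0.1991] yaw -25.59 tilt [-0.0017 -0.0013 -1.    ]
t2 [517.7 369.1] [97.8 96.6] 14.0
s8 [514.3 370.1] [98.6 99.2] 14.0Traceback (most recent call last):
  File "<stdin>", line 5, in <module>
ValueError: max() iterable argument is empty
```

View pics/w15.png

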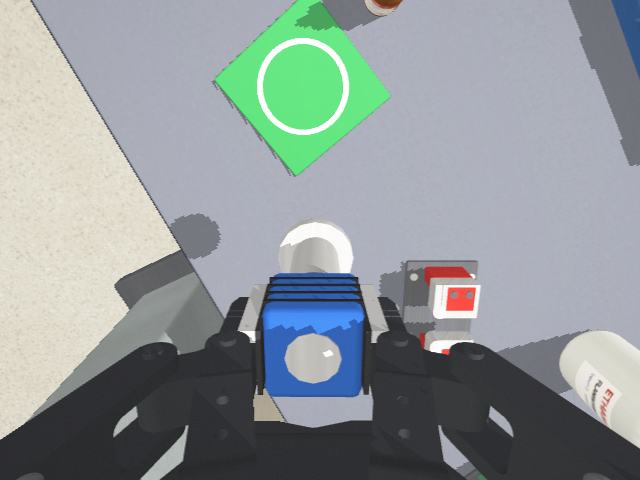

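View pics/s8.png

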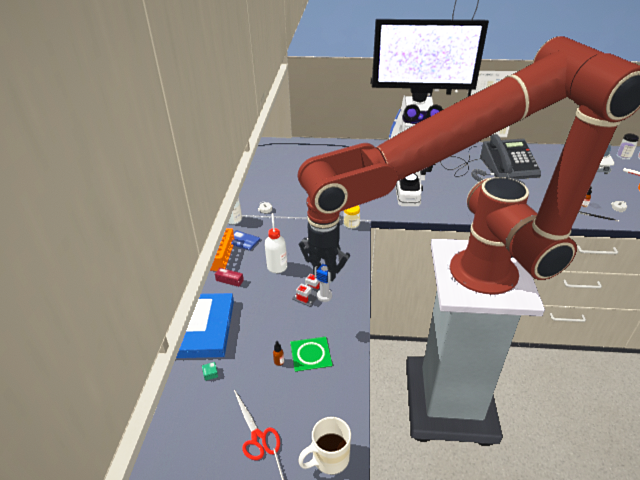

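Run:
```python
from h import *
p,d,m=load('w15') if __import__('os').path.exists('pics/w15.npz') else snap('wrist','w15')
hsv=cv2.cvtColor(p,cv2.COLOR_RGB2HSV)
k=cv2.inRange(hsv,(55,80,80),(75,255,255)); k[210:]=0
cs=cv2.findContours(k,cv2.RETR_CCOMP,cv2.CHAIN_APPROX_NONE)
for c,h in zip(cs[0],cs[1][0]):
    if cv2.contourArea(c)>1000:
        P=np.array([ray(m,a[0],a[1],.004)[:2] for a in c[:,0].astype(float)],np.float32)*1000
        print(h[3],cv2.contourArea(c),[np.round(x,1) for x in cv2.minAreaRect(P)],[np.round(x,1) for x in cv2.minEnclosingCircle(P)])
```

```text
-1 5268.5 [array([517.6, 368.5]), array([63.1, 62.4]), np.float64(64.4)] [array([517.8, 368.5]), np.float64(31.8)]
-1 16658.5 [array([517.7, 368.5]), array([99.6, 99.5]), np.float64(14.2)] [array([517.7, 368.6]), np.float64(69.5)]
1 7186.0 [array([517.6, 368.6]), array([72.7, 73.6]), np.float64(64.4)] [array([517.8, 368.8]), np.float64(37.2)]
```

```bash
python3 -m crank '[[[0.008,0.02,0,0],[0.018,0.05,0,0],[0.028,0.077,-0.02,0],[0.031,0.085,-0.05,0],[0.031,0.085,-0.08,0]]]'; python3 -m crank '[[[0,0,-0.02,0],[0,0,-0.033,0],[0,0,-0.036,0],[0,0,-0.036,0],[0,0,-0.036,0]]]'; python3 -m crank '[[[0,0,0,0],[0,0,0,0],[0,0,0,0],[0,0,0,0]]]'; python3 yaw.py
```

```text
t: 21.63
tool_pos: [0.5192, 0.3705, 0.12]
tool_rot: [1.532, 0.964, -1.527]
contact_force: [-0.5, -0.1, -1.8]
opening: 0.0309
t: 22.05
tool_pos: [0.5188, 0.3691, 0.0857]
tool_rot: [1.532, 0.963, -1.529]
contact_force: [0.5, -0.2, -1.8]
opening: 0.031
t: 22.38
tool_pos: [0.5184, 0.3693, 0.0854]
tool_rot: [1.532, 0.964, -1.528]
contact_force: [-0.6, -0.2, -1.2]
opening: 0.0308
pos [0.5184 0.3693 0.0854] yaw -25.58 tilt [ 1.5e-03  9.0e-04 -1.0e+00]
```

```bash
python3 -m crank '[[[-0.0005,-0.0005,-0.004,0],[-0.0005,-0.0005,-0.008,0],[-0.0005,-0.0005,-0.011,0],[-0.0005,-0.0005,-0.012,0],[-0.0005,-0.0005,-0.012,0]]]'; python3 -m crank '[[[0,0,0,0],[0,0,0,0],[0,0,0,0]]]'; python3 yaw.py; python3 -c "
from h import *
snap('wrist','w16');p,d,m=snap('side','s9')
cv2.imwrite('pics/s9z.png',cv2.resize(p[280:390,260:370,::-1],None,fx=5,fy=5,interpolation=cv2.INTER_CUBIC))"
```

```text
t: 22.8
tool_pos: [0.5172, 0.3685, 0.0719]
tool_rot: [1.529, 0.964, -1.531]
contact_force: [0.8, 0.1, -1.6]
opening: 0.0311
t: 23.05
tool_pos: [0.5173, 0.3686, 0.0722]
tool_rot: [1.53, 0.964, -1.53]
contact_force: [-0.2, 0.1, -1.7]
opening: 0.0312
pos [0.5173 0.3686 0.0722] yaw -25.58 tilt [-1.e-04 -0.e+00 -1.e+00]
```

View pics/s9z.png

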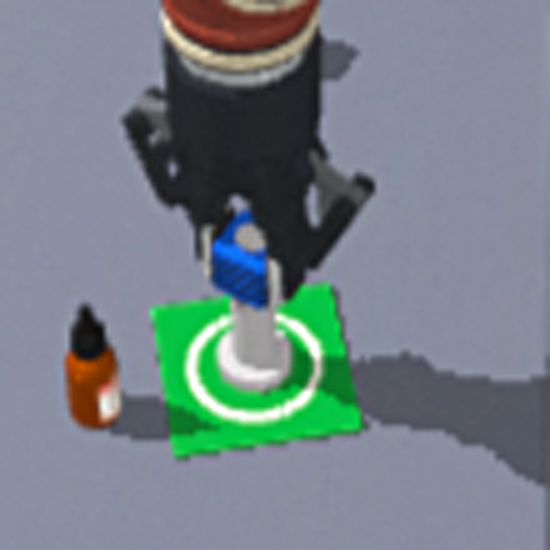

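View pics/w16.png

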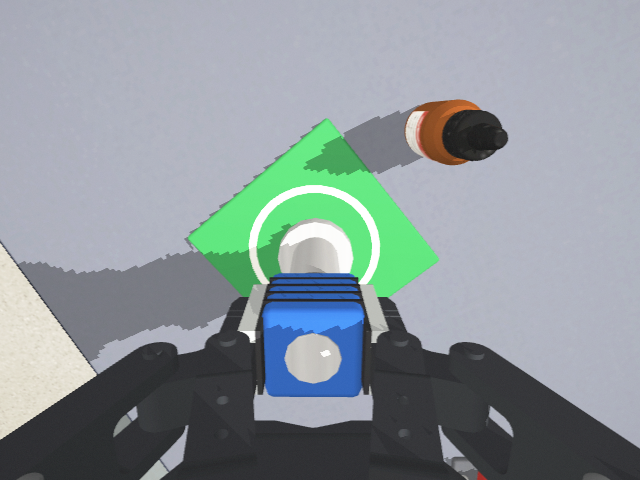

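```bash
python3 - <<'E'
from h import *
p,d,m=load('w16'); a=ray(m,316,219,.0145)[:2]; n=np.array([.432,.902]); print('foot centre',a-0.02*n)
E
python3 -m crank '[[[0,0,-0.0007,0],[0,0,-0.0007,0],[0,0,-0.0007,0]]]'; python3 -m crank '[[[0,0,-0.0007,0],[0,0,-0.0007,0],[0,0,-0.0007,0]]]'
```

```text
foot centre [0.51865606 0.36823904]
t: 23.4
tool_pos: [0.5175, 0.3686, 0.0718]
tool_rot: [1.53, 0.964, -1.53]
contact_force: [-0.3, -0.2, 0.2]
opening: 0.0307
t: 23.65
tool_pos: [0.5176, 0.3687, 0.0718]
tool_rot: [1.53, 0.964, -1.53]
contact_force: [-1.4, -0.9, 4.8]
opening: 0.031
```

```bash
python3 -m crank '[[[0,0,0.0004,0],[0,0,0.0004,0]]]' - 20; python3 -m crank '[[[0,0,0,0],[0,0,0,0],[0,0,0,0],[0,0,0,0],[0,0,0,0]]]' 1; python3 yaw.py; python3 -c "
from h import *
snap('wrist','w17')"
```

```text
t: 23.82
tool_pos: [0.5176, 0.3687, 0.0718]
tool_rot: [1.531, 0.964, -1.529]
contact_force: [-0.6, -1.6, 4.6]
opening: 0.0309
t: 24.23
tool_pos: [0.5173, 0.3685, 0.071]
tool_rot: [1.53, 0.964, -1.53]
contact_force: [0.6, -0.0, -0.6]
opening: 0.0854
pos [0.5173 0.3685 0.071 ] yaw -25.58 tilt [-3.e-04 -2.e-04 -1.e+00]
```

View pics/w17.png

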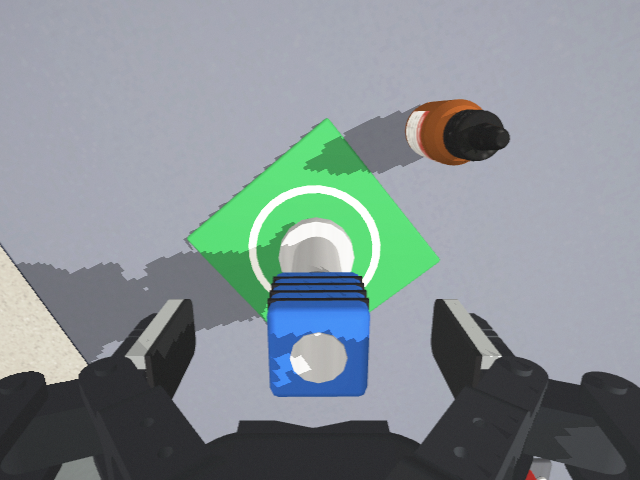

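The plunger stands free in the ring (foot at about (316, 250), fingers open and clear of the grip). Rising straight up and backing off.

```bash
python3 -m crank '[[[0,0,0.015,0],[0,0,0.04,0],[0,0,0.07,0],[0,0,0.1,0],[0,0,0.13,0]]]'; python3 -m crank '[[[0,0,0.03,0],[-0.01,-0.03,0.04,0],[-0.02,-0.06,0.04,0],[-0.03,-0.1,0.04,0],[-0.03,-0.13,0.04,0]]]'; python3 -m crank '[[[0,0,0,0],[0,0,0,0],[0,0,0,0]]]'
python3 - <<'E'
from h import *
snap('wrist','w18'); p,d,m=snap('side','s10')
cv2.imwrite('pics/s10z.png',cv2.resize(p[150:390,180:400,::-1],None,fx=2.5,fy=2.5,interpolation=cv2.INTER_CUBIC))
W=cloud(d,m); snap('top','t3')
for f in ('t3','s10'):
    p,d,m=load(f);W=cloud(d,m);q=(np.abs(W[...,0]-.518)<.04)&(np.abs(W[...,1]-.369)<.04)&(W[...,2]>.1)&(W[...,2]<.109);print(f,q.sum(),W[q].mean(0))
p0,d0,m0=load('top0');
print(get_obs()['contact_force'],get_obs()['t'])
E
```

```text
t: 24.7
tool_pos: [0.5173, 0.3686, 0.2039]
tool_rot: [1.531, 0.964, -1.529]
contact_force: [1.6, 0.6, -0.3]
opening: 0.0854
t: 25.12
tool_pos: [0.4862, 0.2371, 0.2431]
tool_rot: [1.53, 0.964, -1.528]
contact_force: [0.7, 0.3, 0.5]
opening: 0.0851
t: 25.37
tool_pos: [0.4876, 0.2389, 0.2424]
tool_rot: [1.532, 0.964, -1.529]
contact_force: [0.2, 0.2, 0.2]
opening: 0.0852
t3 56 [0.51834652 0.36744266 0.10438028]
s10 119 [0.51467993 0.36934907 0.10389257]
[ 1.05264585 -0.257386    0.64627171] 25.5167
```

View pics/s10z.png

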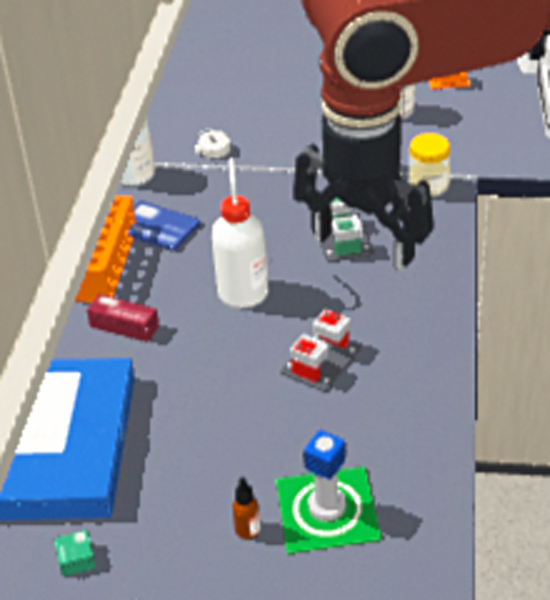

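View pics/t3.png

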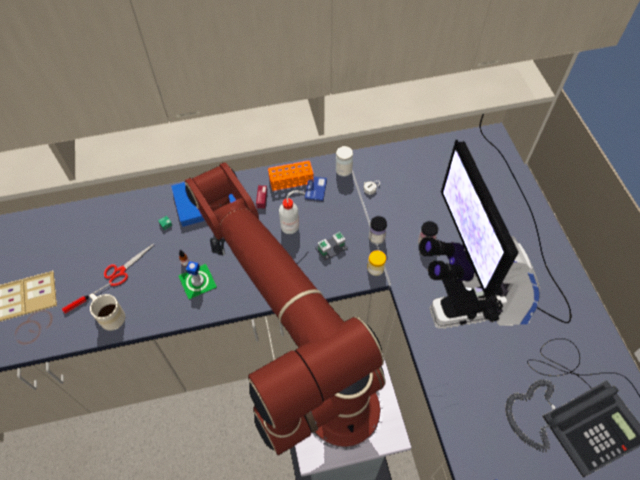

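Side and top views agree. The plunger is upright in the pad's ring (top view (193, 270)), and the cup is upright by the bench corner (377, 262). The jars (377, 228) and (429, 230), the oil bottle (184, 260) and the wash bottle (289, 215) haven't moved. Nothing touches the robot, so I'm handing in.

```bash
python3 -c "
from station import finish_job
print(finish_job())"
```

```text
the job is handed in; nothing more can be done
None
```

I finished the whole sequence in the order you asked and handed it in at about 25.5 s of the 72 s allowed. `finish_job` gave no verdict.

- **Cup:** it stands upright at about (0.430, -0.220), clear of both gauges and the pad.
- **Go gap:** the plunger, gripped by its blue grip, went through from the near mouth and came out about 55 mm past the gap's middle. Its underside stayed about 12 mm above the worktop. The shank rubbed the right jaw part-way, at about 5.5 N sideways. I moved it 2 mm left in two steps and it ran on with almost no side force.
- **No-go gap:** it stopped the shank at the near mouth with the axis about 19–20 mm short of the middle. I pressed up to about 11 N along the lane with about 2 N sideways, then backed straight out.
- **Pad:** the plunger stands released and upright. Readings of its grip from the top and side cameras fall within about 3.5 mm of the pad's centre at (0.518, 0.369).
- **Last checks:** in the final side and top pictures the two jars, the oil bottle and the wash bottle looked to be in the same places as at the start. The gripper was clear of everything.

One disagreement: the wrist camera placed the plunger's top about 2 mm sideways of the tool's own reading. Contact in the go gap showed the tool's reading was the better one, so I used that for the no-go gap.

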